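# Unlock and open the dry-goods bin

### The job

Open the cream dry-goods bin: pinch in both orange release tabs on the lid's black knob and turn the knob anticlockwise, gently, until you feel it come up against its stop, then let go there so that both tabs spring out again. Then slide the lid gently all the way open to its rubber bump stop, with the knob left latched, and let go. Force nothing and leave the jar, the mug and the bowl where they stand.

Things in the scene. Friction and masses are not known exactly. Their poses are not given: they have to be found in the camera images.
- bin: Fixed cream storage bin, 190 (x) x 310 (y) x 115 mm high, origin at the centre of its underside. Two steel rails on its long walls carry the lid. Half y<0 is the opening; half y>0 has a fixed white deck 115 mm above the origin, over which the lid slides.
- bump: Black rubber bump stop, 150 (x) x 20 (y) mm, fixed on the bin's deck at the bin's y = +131 to +151 mm, its top 137 mm above the counter; its origin and axes are the bin's. The keeper of the lid's bolt belongs to it too. The lid must not press on either with more than 30 N.
- lid: Brown wooden sliding lid, 188 (x) x 150 (y) x 10 mm, axes parallel to the bin's; origin at the centre of its underside, shut at the bin's x = 0, y = -77 mm, 125 mm above the bin's origin (top face 135 mm above the counter).
- lid_slide (a joint): Opening of the lid in m, along the bin's +y: 0 shut; it meets the rubber bump stop at 0.133. It moves against about 3 N of friction. A bolt under the lid, carried by the knob, keeps it shut until the knob has turned about 0.8 rad.
- collar: Steel ring of 92 mm outside diameter and 8 mm height around the knob's foot, fixed to the lid; origin on the knob's axis at the lid's top face. It hides the latch. More than 25 N between latch parts and the knob, about 0.75 N m of turning (turning without both tabs in, or turning on past the stop), would break it.
- knob: Black knob with a round foot (77 mm diameter, its top 12 mm above the lid) and an upright block 30 x 26 mm up to 48 mm above the lid, centred on the lid; origin on its axis at the lid's top face. The two tabs stand on its +x and -x sides.
- knob_grip (a point): Point on the knob's axis 34 mm above the lid's top face (169 mm above the counter), at the height to pinch the tabs; its x axis is the line through both tabs, its z is up.
- dial (a joint): Angle of the knob on the lid in rad, anticlockwise from above: 0 locked (x axes of knob and bin parallel). The soft open stop is hidden and differs from bin to bin: somewhere between 0.85 and 1.45, to be felt. There (from 0.06 rad before the stop) the tabs can spring out again and latch the knob; between the locked place and there they stay held in when let go. Free turning takes about 0.04 N m; the stop gives about 0.3 N m per 0.03 rad.
- tab_a (a joint): Inward travel in m (0 out, 0.006 fully in) of the orange tab on the knob's +x side. Each tab is 20 mm wide, 32 mm tall (14 to 46 mm above the lid) and its outer face stands 29 mm from the axis when out (58 mm across both), 23 mm when fully in. Its spring takes 6 N to start and 12 N fully in. The knob is free only while both tabs are in by more than 0.0042, so the pinch must be centred.
- tab_b (a joint): The same for the tab on the knob's -x side.
- jar_mid (a point): Loose glass jar, 72 mm diameter, 110 mm tall; its centre. Leave it alone.
- mug_mid (a point): Loose white mug, 80 mm diameter, 90 mm tall; its centre. Leave it alone.
- bowl_mid (a point): Loose blue bowl, 124 mm diameter, 50 mm tall; its centre. Leave it alone.

How it is judged:
By the outcome, as a careful person would: the job done as asked, in the order asked, and still so for the second after the job is handed in, with the robot touching nothing.
It also fails if it takes over 59 s, if anything falls off the work surface, if the arm or the gripper's body presses on something with over 40 N, if the wrist force passes 120 N, or if a joint passes its speed limit or range.

### The arm

A 7-joint arm with a two-finger parallel gripper is mounted at the origin on the work surface. World frame = base frame: x ahead of the robot, y to its left, z up, the work surface at z = 0. Lengths are in m, angles in rad, forces in N, time in s.
With the tool pointing down it reaches from about 0.4 to 0.85 m from the base axis. Payload 6.9 kg.
Tool frame: the origin (TCP) lies on the centre line of the jaws, within the pads' length; the fingertips stand 8 mm ahead of it and the grasp point (between the pads) lies 11 mm behind it; z points along the fingers, y is the direction in which the jaws open and shut (so a half turn about z gives the same grasp; the last joint's range is limited). The gripper opens to 85 mm and grips with 20 to 120 N. Pads are 22 mm wide; open, the fingers measure 114 mm over their backs; the gripper's body (76 mm by 85 mm) begins 54 mm behind the grasp point. The pads swing forward as they close: fully open they stand 13 mm farther back than shut.
Start: joints at [-1.022, 0.507, -0.238, 1.5, 0.126, 1.149, -0.155], TCP at [0.268, 0.565, 0.239] pointing down, gripper open.
Joint ranges: [-3.08, 3.08], [-0.24, 2.05], [-1.43, 1.35], [0, 2.5], [-1.52, 4.66], [0.17, 1.96], [-2.89, 2.89]. Speed limits (rad/s): [2.39, 2.39, 3.14, 3.14, 3.14, 3.14, 3.14].

### API

Orientations are given as a unit quaternion [w, x, y, z].
In Python, from bench import reach, line_to, move_j, command_gripper, pause, solve_ik, grab_frame, PlanningError, close_job, spot_in, read_clock, read_q, read_qvel, read_joint_torque, read_tcp_pos, read_orientation, read_force, read_wrist_torque, read_grip_width gives the robot as it stands. Calls block until the motion is done:
- reach(position, orientation): joint-space move of the TCP to a pose.
- line_to(position, rotation=None, velocity=0.15, threshold=None): straight line of the TCP; rotation=None keeps the orientation; velocity is the mean speed in m/s. With threshold (N) it stops when the force on the tool has changed by that much, and returns True; else False.
- move_j(angles): joint-space move.
- command_gripper(opening, squeeze=None): finger opening in m; squeeze is the grip in N (None keeps the last); returns when the fingers have stopped.
- pause(seconds).
- solve_ik(position, orientation): joint angles nearest the present ones, or None.
- grab_frame(name): name is "scene" or "top" or "wrist"; returns a dict with "color" (420x560x3 uint8, red, green, blue), "z_map" (420x560 float32, m along the optical axis (not along the pixel's ray), 0 where there is no reading), "fov_y" (degrees; the focal length in pixels is half the picture's height over the tangent of half this angle, whatever the lens; pixels are square), "cx", "cy" (the principal point, pixels), "origin" and "rotation" of the camera in the world; the wrist camera has in their place "hand_eye" (4x4, takes a point from camera to tool coordinates, whose origin is the TCP and whose axes are the flange's). Camera axes: x right, y down, z forward; pixel columns grow to the right and rows downward; lengths in m; the calibration is good to about 2 mm. A picture is of the moment at which its call begins: read the wrist's pose just before it.
A pose or a line that the arm cannot do raises PlanningError and nothing moves.
- close_job(): hands the job in, once; it reports no verdict.
Trained networks look in a picture, given as the dict that the camera call returned (one of the last four; its "shot" number tells which), for a name from the list of things; names that differ only in an ending like _2 or _b are one class to them, and where a whole thing is asked for, a point or a joint stands for the part that bears it (a point fixed in the world has none). Each returns a list of dicts, best first, with "p" (0 to 1); they miss things now and then, are a little off and sometimes report something else, mostly with a low value. They report only what shows in the picture. A call takes as long as a camera call.
- spot_in(picture, thing): "rect" ([centre column, centre row, width, height] in pixels, round what is visible of it).
Readings, each from a call of its own:
- read_clock(): time.
- read_q(): joint angles.
- read_qvel(): joint speeds.
- read_joint_torque(): joint torques, N m.
- read_tcp_pos(): TCP position.
- read_orientation(): TCP orientation.
- read_force(): force on the tool from outside, world axes, zero at the start.
- read_wrist_torque(): the same for the moment, N m.
- read_grip_width(): finger opening in m.
Only numpy, scipy, OpenCV 4.12 (cv2) and the standard library are available. Lean on these libraries where they do the work, as an engineer would, in place of code of your own. Each camera call takes 0.05 s, during which the arm holds its last target.

## Working session

There is one attempt and no reset: what is moved stays moved. The work goes in short steps, each a Python script; the robot and the scene stay as the last script left them, time stands still between calls to the robot, and variables do not carry over. Pictures are saved under pics/ and viewed, and the job is handed in when it is done.

```bash
mkdir -p pics; ls
python3 - <<'E'
from bench import *
import cv2
for n in ["scene","top"]:
    f=grab_frame(n); cv2.imwrite(f"pics/{n}0.png",f["color"][:,:,::-1]); print(n,f["fov_y"],f["cx"],f["cy"],f["origin"],f["rotation"])
    for t in ["bin","lid","knob","collar","tab_a","jar_mid","mug_mid","bowl_mid","bump"]:
        print(t,[(round(d["p"],2),[round(x) for x in d["rect"]]) for d in spot_in(f,t)[:2]])
print(read_clock(),read_tcp_pos(),read_orientation(),read_force())
E
```

```text
pics
scene 52.46815888360938 274.1996123880338 213.59998982918617 [ 1.30503317 -0.00854491  0.81121421] [-0.28085255  0.67650769  0.63085144 -0.25590164]
bin [(0.95, [276, 206, 144, 108])]
lid [(0.95, [247, 194, 86, 70])]
knob [(0.96, [244, 181, 28, 30])]
collar [(0.51, [245, 191, 36, 24])]
tab_a [(0.58, [246, 186, 8, 12]), (0.5, [175, 220, 32, 50])]
jar_mid [(0.81, [176, 219, 33, 52]), (0.66, [276, 204, 146, 110])]
mug_mid [(0.87, [365, 184, 34, 47])]
bowl_mid [(0.66, [276, 278, 51, 51])]
bump [(0.96, [324, 173, 37, 40])]
top 43.70964605910719 268.1879660545456 208.79032292417693 [0.3910593  0.04622021 1.22125007] [ 0.0700989  -0.694462    0.71268347 -0.06993531]
bin [(0.68, [268, 250, 168, 133])]
lid [(0.56, [301, 237, 95, 103])]
knob [(0.84, [298, 234, 32, 33]), (0.43, [152, 298, 46, 58])]
collar [(0.84, [301, 235, 38, 40]), (0.34, [301, 239, 92, 107])]
tab_a [(0.55, [296, 220, 7, 12]), (0.44, [303, 242, 8, 6])]
jar_mid [(0.65, [375, 233, 41, 35])]
mug_mid [(0.92, [153, 298, 44, 54])]
bowl_mid [(0.88, [267, 161, 50, 48])]
bump [(0.84, [203, 272, 35, 70]), (0.4, [268, 160, 53, 51])]
1.0 [0.2678146  0.56469191 0.23928089] [-8.06341818e-06  2.19623453e-01  9.75584716e-01 -1.44723570e-05] [-0.01542147  0.42830575 -0.03556803]
```

View pics/top0.png

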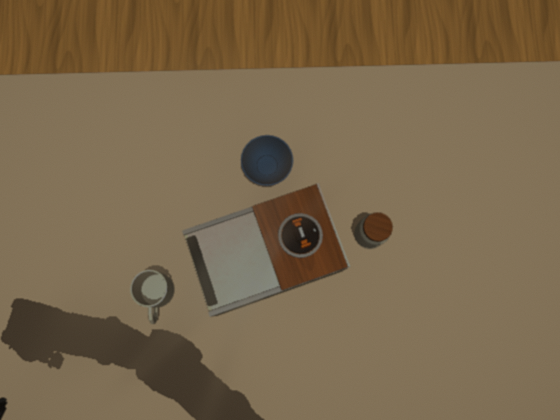

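View pics/scene0.png

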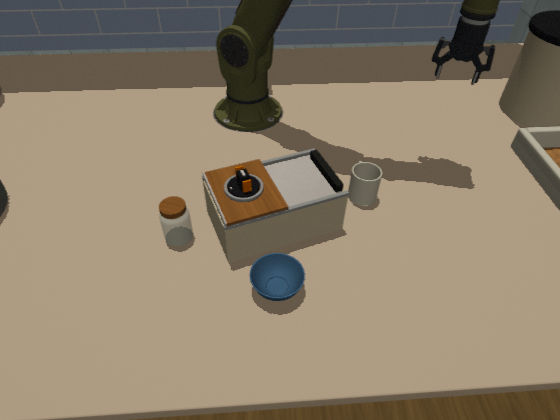

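The top view shows the lid at about (301,237), the knob at (301,235) with orange tabs at (297,222) and (306,243), and the bump at (203,272). The mug is at (152,290), the jar at (375,228) and the bowl at (267,161). Next I'll measure these from depth.

```bash
cat > h.py <<'E'
from bench import *
import numpy as np, cv2
from scipy.spatial.transform import Rotation as R
def rot(q): return R.from_quat([q[1],q[2],q[3],q[0]])
def quat(r): x=r.as_quat(); return [x[3],x[0],x[1],x[2]]
def cloud(f, pose=None):
    h,w=f["z_map"].shape; F=h/2/np.tan(np.radians(f["fov_y"])/2)
    u,v=np.meshgrid(np.arange(w),np.arange(h)); z=f["z_map"]
    P=np.stack([(u-f["cx"])/F*z,(v-f["cy"])/F*z,z],-1)
    if pose is None: return P@rot(f["rotation"]).as_matrix().T+np.array(f["origin"])
    p,q=pose; H=np.array(f["hand_eye"]); P=P@H[:3,:3].T+H[:3,3]
    return P@rot(q).as_matrix().T+np.array(p)
def orange(f):
    hsv=cv2.cvtColor(f["color"],cv2.COLOR_RGB2HSV); return (hsv[...,0]<14)&(hsv[...,1]>200)&(hsv[...,2]>130)
E
python3 - <<'E'
from h import *
for n,box in [("top",(180,185,350,320)),("scene",(195,150,350,260))]:
    f=grab_frame(n); P=cloud(f); m=np.zeros(P.shape[:2],bool); m[box[1]:box[3],box[0]:box[2]]=1; m&=f["z_map"]>0
    hsv=cv2.cvtColor(f["color"],cv2.COLOR_RGB2HSV)
    z=P[...,2]
    lid=m&(abs(z-.135)<.008)&(hsv[...,0]<14)&(hsv[...,1]>130)&(hsv[...,2]>50)
    print(n,"lid",lid.sum(),np.median(P[lid],0)); print(cv2.minAreaRect(P[lid][:,:2].astype(np.float32)*1000))
    allb=m&(z>.10)&(z<.15); print("bin",cv2.minAreaRect(P[allb][:,:2].astype(np.float32)*1000))
    o=m&(z>.143)&(z<.19); print("knobpts",o.sum(),P[o].mean(0),P[o].max(0))
    og=orange(f)&m; print("orange",og.sum()); 
    k,l,s,c=cv2.connectedComponentsWithStats(og.astype(np.uint8))
    for i in range(1,k):
        if s[i,4]>6: print(c[i],s[i,4],P[l==i].mean(0))
    if n=="top":
        print(hsv[218:226,297],hsv[243,306])
        for a,b in [("jar",(375,228)),("mug",(152,290)),("bowl",(267,161))]:
            print(a,P[b[1],b[0]])
E
```

```text
top lid 4265 [ 0.5418009  -0.01986661  0.13462991]
((550.2954711914062, -19.514083862304688), (186.11891174316406, 143.9235382080078), 17.853734970092773)
bin ((528.1400146484375, 51.859405517578125), (190.56356811523438, 309.9691467285156), 17.829622268676758)
knobpts 1184 [ 0.55007946 -0.02120651  0.15524586] [0.59721566 0.02299953 0.18813486]
orange 3
[[ 12 153  65]
 [ 12 192 109]
 [ 12 196 120]
 [ 12 184 100]
 [ 12 191 108]
 [ 12 195 127]
 [ 12 199 128]
 [ 12 191 112]] [ 12 224 114]
jar [ 0.56622236 -0.18450921  0.11073639]
mug [0.45215702 0.31541255 0.00433037]
bowl [0.75295589 0.04319474 0.00585733]
scene lid 28 [0.63553955 0.00267819 0.13180284]
((562.0269165039062, -13.48095703125), (165.25039672851562, 139.4032440185547), 17.637941360473633)
bin ((527.4387817382812, 52.72181701660156), (194.64659118652344, 310.2288513183594), 18.024499893188477)
knobpts 806 [ 0.56047112 -0.02072482  0.15707369] [0.5974218  0.02559181 0.18628595]
orange 0
```

```bash
cat >> h.py <<'E'
def down(a): return quat(R.from_euler('z',a)*R.from_euler('x',np.pi))
E
python3 - <<'E'
from h import *
t=np.radians(17.83)
for s in (1,-1):
    for d in (0,1.45):
        for z in (.158,.27):
            q=solve_ik([.5516,-.0215,z],down(t+s*np.pi/2+d)); print(s,d,z,None if q is None else np.round(q,3))
E
```

```text
1 0 0.158 [-0.128  0.478  0.184  1.813 -0.111  0.86   0.419]
1 0 0.27 [-0.187  0.375  0.266  1.649 -0.106  1.132  0.417]
1 1.45 0.158 [ 0.12   0.475 -0.187  1.81   0.112  0.867  1.642]
1 1.45 0.27 [ 0.065  0.365 -0.102  1.646  0.04   1.133  1.714]
-1 0 0.158 [-0.651  0.744  1.151  1.82  -0.765  1.106 -2.049]
-1 0 0.27 [-0.674  0.59   1.152  1.655 -0.561  1.272 -2.242]
-1 1.45 0.158 [-0.325  0.515  0.49   1.816 -0.304  0.885 -1.075]
-1 1.45 0.27 [-0.341  0.4    0.5    1.651 -0.207  1.143 -1.168]
```

Run:
```python
from h import *
t=np.radians(17.83)
reach([.5516,-.0215,.29],down(t+np.pi/2))
pose=(read_tcp_pos(),read_orientation()); f=grab_frame("wrist"); print(read_clock(),pose,read_force(),read_wrist_torque(),read_grip_width())
cv2.imwrite("pics/w1.png",f["color"][:,:,::-1]); P=cloud(f,pose); np.savez("w1.npz",P=P,c=f["color"])
print([(d["p"],d["rect"]) for d in spot_in(f,"tab_a")[:3]],[(d["p"],d["rect"]) for d in spot_in(f,"knob")[:1]])
z=P[...,2]; o=(f["z_map"]>0)&(z>.172)&(z<.195); print(o.sum(), P[o].mean(0), cv2.minAreaRect(P[o][:,:2].astype(np.float32)*1000))
```

```text
3.475 (array([ 0.55171795, -0.02001242,  0.28979231]), array([-3.02606030e-04,  5.88007144e-01,  8.08855665e-01,  1.45766741e-04])) [ 0.39005471 -0.42052742  0.56020802] [-0.00457407  0.03516112 -0.02403147] 0.0853215069006269
[(0.86, [308.1, 202.5, 20.1, 33.0]), (0.53, [251.4, 203.7, 18.9, 29.5])] [(0.86, [278.6, 198.2, 83.1, 81.5])]
1466 [ 0.55014073 -0.01991396  0.18211605] ((550.6318359375, -20.96893310546875), (57.94363784790039, 25.695648193359375), 18.724998474121094)
```

View pics/w1.png

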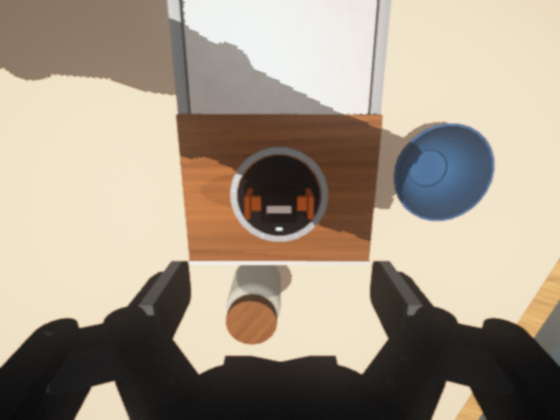

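Run:
```python
from h import *
print(read_clock(),read_tcp_pos(),read_orientation(),read_q(),read_force())
d=np.load("w1.npz");P=d["P"];c=d["c"];hsv=cv2.cvtColor(c,cv2.COLOR_RGB2HSV);z=P[...,2]
m=np.zeros(z.shape,bool);m[100:275,170:390]=1
lid=m&(abs(z-.135)<.005)&(hsv[...,1]>120); print(np.median(z[lid]),lid.sum(),cv2.minAreaRect(P[lid][:,:2].astype(np.float32)*1000))
b=P[:265,170:395]; k=(b[...,2]>.1)&(b[...,2]<.142); 
a=np.radians(18)
for nm,(r0,r1,c0,c1) in dict(front=(235,280,215,345)).items():
    for r in range(r0,r1,3): print(r, np.round(np.median(P[r,c0:c1],0),4))
o=(z>.172)&(z<.195)&m
X=P[o][:,:2]@np.array([np.cos(a),np.sin(a)]);Y=P[o][:,:2]@np.array([-np.sin(a),np.cos(a)])
print(np.percentile(X,[0,1,99,100]),np.percentile(Y,[0,1,99,100]), z[o].max())
# collar ring
g=m&(abs(z-.143)<.003)&(hsv[...,1]<60)&(hsv[...,2]>70); q=P[g][:,:2]
s=np.linalg.lstsq(np.c_[2*q,np.ones(len(q))],(q**2).sum(1),rcond=None)[0]; print(g.sum(),s[:2],np.sqrt(s[2]+s[:2]@s[:2]), (cv2.minEnclosingCircle(q.astype(np.float32))))
```

```text
3.575 [ 0.55168222 -0.02057329  0.28985604] [-1.54057130e-04  5.88348872e-01  8.08607185e-01  4.47673313e-05] [-0.1990216   0.36174625  0.28040186  1.61403091 -0.10634239  1.1810144
  0.41741106] [-0.40844711  0.27143332  0.86344753]
0.1353733930593986 19850 ((549.8734130859375, -20.164810180664062), (185.15330505371094, 144.11436462402344), 17.791839599609375)
235 [ 0.5633 -0.0597  0.1359]
238 [ 0.5641 -0.0621  0.1357]
241 [ 0.5651 -0.0661  0.1355]
244 [ 0.5672 -0.0718  0.1354]
247 [ 0.5682 -0.0749  0.1353]
250 [ 0.5682 -0.0779  0.1354]
253 [ 0.5703 -0.0814  0.1355]
256 [ 0.5703 -0.0845  0.1355]
259 [ 0.5724 -0.0881  0.1355]
262 [ 0.5733 -0.0909  0.1361]
265 [ 0.596  -0.1573  0.0009]
268 [ 0.5977 -0.1587  0.001 ]
271 [ 0.5962 -0.1605  0.0011]
274 [ 0.599  -0.1627  0.0012]
277 [ 0.5991 -0.1657  0.001 ]
[0.48815151 0.48876454 0.5453136  0.54613609] [-0.2030442  -0.20245276 -0.17758803 -0.17724985] 0.18557795705121963
1822 [ 0.55044378 -0.02135405] 0.04293891501096246 ((0.5505111217498779, -0.021706601604819298), 0.046358201652765274)
```

Run:
```python
from h import *
t=np.radians(17.85); ux=np.array([np.cos(t),np.sin(t),0])
print(line_to([.5507,-.0213,.159],down(t+np.pi/2),velocity=.08,threshold=10)); pause(.3)
print(read_clock(),read_tcp_pos(),read_force(),read_wrist_torque())
f0=np.array(read_force())
for w in (.062,.058,.054,.050):
    command_gripper(w,35); F=np.array(read_force())-f0; print(w,read_grip_width(),np.round(F,2),"along x",F@ux, read_clock())
```

```text
False
5.6667 [ 0.55078478 -0.0212831   0.15914802] [-0.50712656  0.19348917  0.57505254] [ 0.01263614 -0.00761382 -0.0371875 ]
0.062 0.0619021224724337 [ 0.37  0.35 -0.46] along x 0.45548455004533234 6.0333
0.058 0.05771855946581567 [ 0.99 -0.22  0.13] along x 0.8775792315299393 6.2583
0.054 0.05420761887900278 [-0.19  0.49  4.43] along x -0.03137468848765631 6.4833
0.05 0.05002281188139891 [-0.69  0.13  8.94] along x -0.6206207247767749 6.7083
```

Run:
```python
from h import *
t=np.radians(17.85); ux=np.array([np.cos(t),np.sin(t),0])
for w in (.048,.0465,.044):
    command_gripper(w,35); pause(.1); F=np.array(read_force()); print(w,read_grip_width(),np.round(F,2),"along x",F@ux, read_wrist_torque(),read_tcp_pos(),read_clock())
```

```text
0.048 0.04804611446118529 [-1.61  1.07 11.1 ] along x -1.206583887622661 [ 0.14955743  0.40559675 -0.00326613] [ 0.55147077 -0.02115817  0.1603854 ] 7.025
0.0465 0.04695110328605984 [-2.91  1.79 13.82] along x -2.219165779359771 [0.25959228 0.54322981 0.03186945] [ 0.55146967 -0.02116584  0.16060339] 7.3417
0.044 0.04483248399124689 [-5.02  1.29 18.53] along x -4.379613927357164 [0.09616699 1.27803003 0.0217796 ] [ 0.55095988 -0.02135233  0.16112993] 7.6583
```

Run:
```python
from h import *
t=np.radians(17.85); ux=np.array([np.cos(t),np.sin(t),0]); p=[.5505,-.0214,.1615]
line_to(p,down(t+np.pi/2),velocity=.02); pause(.1)
print(read_clock(),read_tcp_pos(),np.round(read_force(),2),np.round(read_wrist_torque(),3),read_grip_width())
for d in (.05,.1,.2):
    line_to(p,down(t+np.pi/2+d),velocity=.05); pause(.1)
    e=rot(read_orientation()).as_matrix(); a=np.arctan2(e[1,0],e[0,0])-t-np.pi/2
    print(d,round(a,4),round(read_clock(),2),np.round(read_tcp_pos(),4),np.round(read_force(),2),np.round(read_wrist_torque(),3),read_grip_width())
    if abs(read_wrist_torque()[2])>.3: print("stop");break
```

```text
8.0333 [ 0.5508381  -0.02131361  0.16154193] [ 1.58 -0.54 -0.04] [ 0.112 -0.361 -0.036] 0.04462832421666681
0.05 0.0488 8.38 [ 0.5508 -0.0213  0.1616] [ 3.52 -0.21  0.72] [ 0.161 -0.537  0.017] 0.0443753169310936
0.1 0.0985 8.73 [ 0.5508 -0.0213  0.1615] [2.8  1.24 0.34] [ 0.214 -0.689  0.073] 0.044235258936485236
0.2 0.1969 9.08 [ 0.5507 -0.0214  0.1615] [3.07 0.51 0.2 ] [ 0.2   -0.834  0.005] 0.04424744543389842
```

Run:
```python
from h import *
t=np.radians(17.85); p=[.5505,-.0214,.1615]
for d in [.35,.5,.65,.8,.83,.85,.87,.89,.91,.93,.95]:
    line_to(p,down(t+np.pi/2+d),velocity=.05); 
    if d>.79: pause(.05)
    e=rot(read_orientation()).as_matrix(); a=np.arctan2(e[1,0],e[0,0])-t-np.pi/2; M=read_wrist_torque()
    print(d,round(a,4),round(read_clock(),2),np.round(read_tcp_pos(),4),np.round(read_force(),2),np.round(M,3),round(read_grip_width(),4))
    if abs(M[2])>.2: print("stop");break
```

```text
0.35 0.3455 9.38 [ 0.5507 -0.0214  0.1616] [ 4.09  1.48 -0.28] [ 0.217 -0.869  0.053] 0.0442
0.5 0.4942 9.68 [ 0.5507 -0.0214  0.1615] [3.64 1.11 0.57] [ 0.263 -0.909  0.029] 0.0445
0.65 0.6436 9.98 [ 0.5506 -0.0214  0.1616] [3.07 1.49 0.68] [ 0.252 -0.921  0.011] 0.0444
0.8 0.7939 10.33 [ 0.5506 -0.0215  0.1616] [3.63 1.   1.1 ] [ 0.16  -0.906  0.025] 0.0444
0.83 0.8275 10.63 [ 0.5506 -0.0214  0.1615] [5.47 0.57 0.41] [ 0.187 -1.001  0.025] 0.0442
0.85 0.8493 10.93 [ 0.5506 -0.0215  0.1616] [4.05 1.45 2.19] [ 0.097 -0.971  0.02 ] 0.0442
0.87 0.8696 11.23 [ 0.5506 -0.0215  0.1615] [5.08 0.49 2.1 ] [ 0.06  -1.035  0.01 ] 0.0443
0.89 0.8897 11.53 [ 0.5506 -0.0215  0.1616] [3.55 0.65 2.29] [ 0.031 -1.013  0.03 ] 0.0441
0.91 0.9098 11.83 [ 0.5506 -0.0215  0.1615] [ 4.31 -0.15  1.52] [-0.048 -1.067  0.041] 0.0443
0.93 0.9297 12.13 [ 0.5506 -0.0215  0.1615] [ 4.75 -0.48  2.31] [-5.200e-02 -1.059e+00 -1.000e-03] 0.0444
0.95 0.9498 12.43 [ 0.5506 -0.0215  0.1615] [ 4.64 -0.13  3.95] [-0.116 -1.106  0.006] 0.0445
```

Run:
```python
from h import *
t=np.radians(17.85); p=[.5505,-.0214,.1615]
for d in np.arange(.97,1.49,.02):
    line_to(p,down(t+np.pi/2+d),velocity=.05); pause(.05)
    e=rot(read_orientation()).as_matrix(); a=np.arctan2(e[1,0],e[0,0])-t-np.pi/2; M=read_wrist_torque()
    print(round(d,3),round(a,4),round(read_clock(),2),np.round(read_tcp_pos(),4),np.round(read_force(),2),np.round(M,3),round(read_grip_width(),4))
    if abs(M[2])>.13: print("stop");break
```

```text
0.97 0.9698 12.73 [ 0.5506 -0.0215  0.1615] [ 5.12 -0.74  1.79] [-0.134 -1.146 -0.015] 0.0445
0.99 0.9898 13.03 [ 0.5505 -0.0215  0.1615] [ 4.85 -0.03  3.59] [-0.226 -1.066  0.03 ] 0.0446
1.01 1.0097 13.33 [ 0.5505 -0.0215  0.1615] [ 4.63 -1.15  2.65] [-0.199 -1.128 -0.   ] 0.0447
1.03 1.0295 13.63 [ 0.5505 -0.0214  0.1615] [ 4.11 -1.15  2.02] [-0.257 -1.083  0.041] 0.0443
1.05 1.0496 13.93 [ 0.5505 -0.0214  0.1615] [ 4.82 -1.4   2.49] [-0.259 -1.092 -0.039] 0.0443
1.07 1.0697 14.23 [ 0.5505 -0.0214  0.1615] [ 4.5  -1.53  3.31] [-0.257 -1.09   0.021] 0.0443
1.09 1.0898 14.53 [ 0.5505 -0.0214  0.1615] [ 3.5  -1.27  3.07] [-0.189 -1.107  0.013] 0.0444
1.11 1.1098 14.83 [ 0.5505 -0.0214  0.1615] [ 3.6  -0.98  2.72] [-0.209 -1.141  0.057] 0.0448
1.13 1.1298 15.13 [ 0.5505 -0.0214  0.1615] [ 4.63 -0.99  3.74] [-0.144 -1.067  0.046] 0.0443
1.15 1.1498 15.43 [ 0.5505 -0.0214  0.1615] [ 5.29 -0.76  4.15] [-0.191 -1.044  0.037] 0.0445
1.17 1.1698 15.73 [ 0.5505 -0.0214  0.1615] [ 4.69 -1.2   4.49] [-0.188 -1.013  0.037] 0.0443
1.19 1.1898 16.03 [ 0.5505 -0.0214  0.1615] [ 4.07 -1.1   4.96] [-
[... 279 characters left out ...]
 [-0.23  -1.026  0.059] 0.0445
1.27 -5.0133 17.23 [ 0.5505 -0.0214  0.1615] [ 3.76 -1.92  4.54] [-0.158 -1.053  0.005] 0.0446
1.29 -4.9934 17.53 [ 0.5505 -0.0214  0.1615] [ 4.12 -1.52  4.42] [-0.259 -1.045  0.037] 0.0443
1.31 -4.9735 17.83 [ 0.5505 -0.0214  0.1615] [ 2.99 -0.76  4.1 ] [-0.22  -1.055  0.017] 0.0447
1.33 -4.9534 18.13 [ 0.5505 -0.0214  0.1615] [ 4.73 -1.25  3.72] [-0.224 -1.029  0.051] 0.0444
1.35 -4.9333 18.43 [ 0.5505 -0.0214  0.1615] [ 3.7  -1.3   4.37] [-0.209 -1.016  0.018] 0.0444
1.37 -4.9135 18.73 [ 0.5505 -0.0214  0.1615] [ 3.94 -0.57  4.53] [-0.244 -1.005  0.035] 0.0443
1.39 -4.8936 19.03 [ 0.5505 -0.0214  0.1615] [ 5.2  -1.15  4.59] [-0.278 -1.01  -0.165] 0.0442
stop
```

The stop is felt at about 1.385 rad. I'll confirm the reading and then let go.

Run:
```python
from h import *
pause(.1); print([np.round(read_wrist_torque(),3) for _ in range(1)])
command_gripper(.052); print(read_force(),read_wrist_torque()); command_gripper(.085); pause(.1)
line_to([.5505,-.0214,.27],velocity=.2); pause(.3)
pose=(read_tcp_pos(),read_orientation()); f=grab_frame("wrist"); print(read_clock(),read_force())
cv2.imwrite("pics/w2.png",f["color"][:,:,::-1]); P=cloud(f,pose); z=P[...,2]
o=(f["z_map"]>0)&(z>.172)&(z<.195)&(np.hypot(P[...,0]-.55,P[...,1]+.021)<.06); print(o.sum(), P[o].mean(0), cv2.minAreaRect(P[o][:,:2].astype(np.float32)*1000))
lid=(abs(z-.135)<.005)&(cv2.cvtColor(f["color"],cv2.COLOR_RGB2HSV)[...,1]>120)&(np.hypot(P[...,0]-.55,P[...,1]+.021)<.15); print(cv2.minAreaRect(P[lid][:,:2].astype(np.float32)*1000))
```

```text
[array([-0.211, -1.058, -0.168])]
[ 5.879262   -0.22200073 -2.42828288] [ 0.03860716 -1.29698791 -0.10474895]
20.9583 [-1.21472693  0.60496606 -0.17670762]
1734 [ 0.54835689 -0.02145351  0.18188683] ((549.9984130859375, -21.272411346435547), (26.362178802490234, 58.16300582885742), 6.362095832824707)
((549.8579711914062, -19.835121154785156), (186.6666717529297, 144.91604614257812), 17.998353958129883)
```

View pics/w2.png

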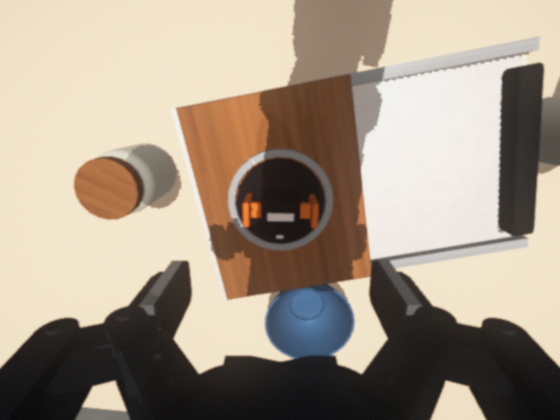

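Across the tabs I measure 58 mm (out again), with the knob at about 1.37 rad. Next I'll push the lid by its front edge, which leaves the knob untouched.

```bash
cat >> h.py <<'E'
T=np.radians(17.85); C=np.array([.528,.052,0])
def bw(x,y,z): return (C+[np.cos(T)*x-np.sin(T)*y,np.sin(T)*x+np.cos(T)*y,z]).tolist()
def binc(p): d=np.array(p)-C; return [round(np.cos(T)*d[0]+np.sin(T)*d[1],4),round(-np.sin(T)*d[0]+np.cos(T)*d[1],4),round(d[2],4)]
E
python3 - <<'E'
from h import *
command_gripper(0.0,20)
reach(bw(0,-.173,.25),down(T+np.pi/2)); pause(.3)
print(read_clock(),binc(read_tcp_pos()),read_force(),read_grip_width())
print(line_to(bw(0,-.173,.133),velocity=.08,threshold=6)); pause(.3)
print(read_clock(),binc(read_tcp_pos()),read_force())
f=grab_frame("scene"); cv2.imwrite("pics/s3.png",cv2.resize(f["color"][100:320,130:420,::-1],None,fx=2.5,fy=2.5))
E
```

```text
23.0333 [np.float64(0.0001), np.float64(-0.1727), np.float64(0.2501)] [ 0.58696103 -0.40450571  0.26380225] 0.0002977788875329814
False
24.95 [np.float64(0.0001), np.float64(-0.173), np.float64(0.1332)] [-0.09662552  0.85393196 -0.50911276]
```

View pics/s3.png

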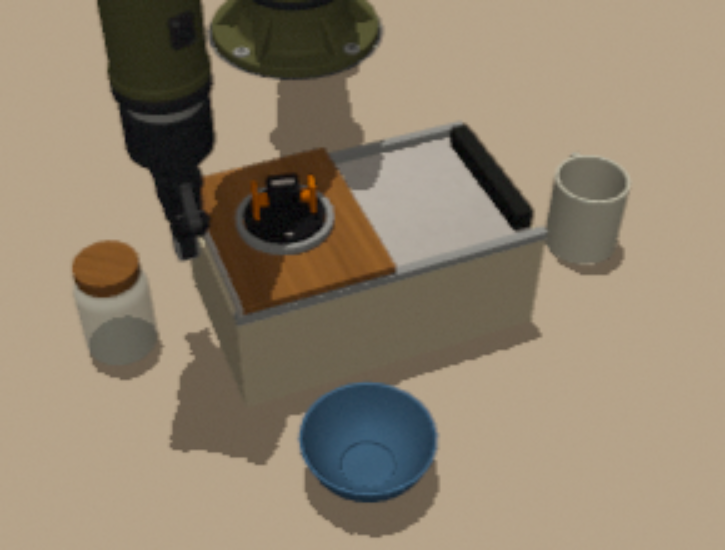

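The closed fingertips sit at about (190,240), just ahead of the lid's front edge and clear of the jar. Now I'll push gently.

Run:
```python
from h import *
uy=np.array([-np.sin(T),np.cos(T),0])
def st(r): print(r,round(read_clock(),2),binc(read_tcp_pos()),np.round(read_force(),2),"Fy",round(float(np.array(read_force())@uy),2))
r=line_to(bw(0,-.145,.133),velocity=.02,threshold=9); st(r)
if not r:
    r=line_to(bw(0,-.045,.133),velocity=.04,threshold=10); pause(.1); st(r)
f=grab_frame("top"); cv2.imwrite("pics/t4.png",cv2.resize(f["color"][130:340,130:410,::-1],None,fx=2.5,fy=2.5))
```

```text
False 26.55 [np.float64(0.0), np.float64(-0.1449), np.float64(0.133)] [ 0.77 -1.33 -0.38] Fy -1.5
False 29.3 [np.float64(-0.0), np.float64(-0.045), np.float64(0.133)] [ 1.01 -2.2  -1.14] Fy -2.4
```

View pics/t4.png

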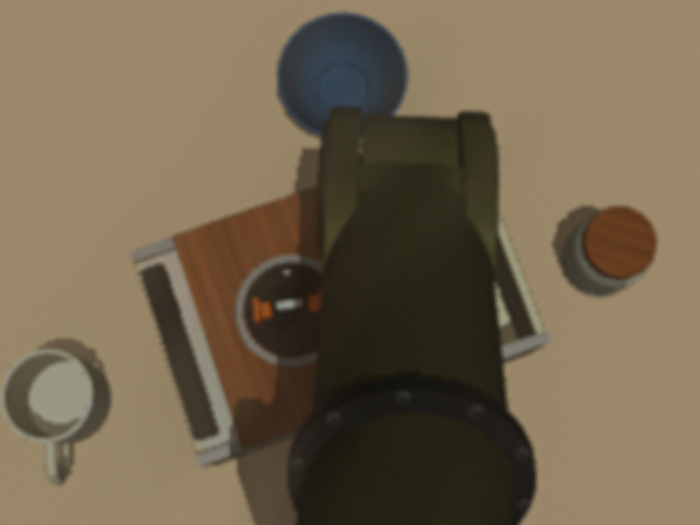

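The lid has slid most of the way and the bump gap is small (lid edge at x≈185–230 px, bump at 140–215). I'll finish slowly.

Run:
```python
from h import *
uy=np.array([-np.sin(T),np.cos(T),0])
def st(r): print(r,round(read_clock(),2),binc(read_tcp_pos()),np.round(read_force(),2),"Fy",round(float(np.array(read_force())@uy),2))
r=line_to(bw(0,-.012,.133),velocity=.012,threshold=7); st(r); pause(.3); st(r)
```

```text
True 30.79 [np.float64(-0.0003), np.float64(-0.0305), np.float64(0.1327)] [ 0.64 -1.42  1.13] Fy -1.54
True 31.09 [np.float64(-0.0006), np.float64(-0.0311), np.float64(0.1323)] [-0.9  -0.69 -0.66] Fy -0.38
```

Run:
```python
from h import *
uy=np.array([-np.sin(T),np.cos(T),0])
def st(r): print(r,round(read_clock(),2),binc(read_tcp_pos()),np.round(read_force(),2),"Fy",round(float(np.array(read_force())@uy),2))
r=line_to(bw(0,-.015,.133),velocity=.008,threshold=8); st(r); pause(.2); st(r)
line_to(bw(0,-.06,.133),velocity=.06); line_to(bw(0,-.06,.25),velocity=.15); 
pose=None
reach(bw(0,-.10,.32),down(T+np.pi/2)); pause(.3)
pose=(read_tcp_pos(),read_orientation()); f=grab_frame("wrist"); P=cloud(f,pose); z=P[...,2]
cv2.imwrite("pics/w5.png",f["color"][:,:,::-1]); print(read_clock(),read_force())
hsv=cv2.cvtColor(f["color"],cv2.COLOR_RGB2HSV)
B=(P-C)@np.array([[np.cos(T),-np.sin(T)],[np.sin(T),np.cos(T)],[0,0]])
lid=(abs(z-.135)<.006)&(hsv[...,1]>120)&(abs(B[...,0])<.11)&(abs(B[...,1])<.16); print("lid y",np.percentile(B[lid][:,1],[.3,99.7]))
o=(f["z_map"]>0)&(z>.172)&(z<.195)&(np.hypot(B[...,0],B[...,1]-.056)<.06); print("knob",o.sum(),cv2.minAreaRect(B[o].astype(np.float32)*1000))
```

```text
True 31.82 [np.float64(-0.0009), np.float64(-0.0305), np.float64(0.1322)] [ 0.48 -1.2  -0.47] Fy -1.29
True 32.02 [np.float64(-0.0011), np.float64(-0.0306), np.float64(0.1319)] [ 0.62 -0.25  0.15] Fy -0.43
34.3667 [-0.82780338  0.40555863  0.29510156]
lid y [-0.01395977  0.07195181]
knob 1157 ((-3.2204627990722656, 44.08088684082031), (34.53255844116211, 25.959474563598633), 78.5035171508789)
```

View pics/w5.png

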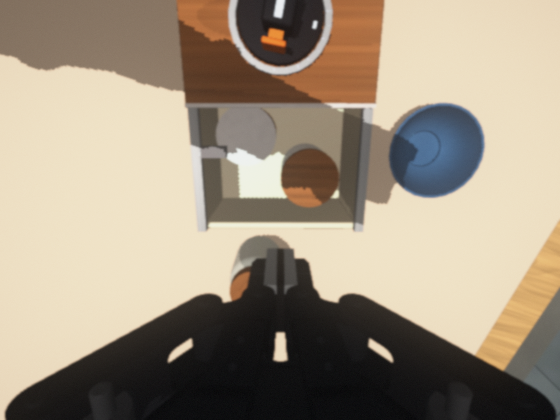

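The lid stopped at the same place on both presses. The bin interior is visible below the lid (edge at row 104) and the jar and bowl are untouched. I'll check the bump gap, the tabs and the objects from above.

Run:
```python
from h import *
reach(bw(0,.03,.32),down(T+np.pi/2)); pause(.4)
pose=(read_tcp_pos(),read_orientation()); f=grab_frame("wrist"); P=cloud(f,pose); z=P[...,2]
cv2.imwrite("pics/w6.png",f["color"][:,:,::-1]); print(read_clock(),read_force())
hsv=cv2.cvtColor(f["color"],cv2.COLOR_RGB2HSV)
B=(P-C)@np.array([[np.cos(T),-np.sin(T)],[np.sin(T),np.cos(T)],[0,0]])
lid=(abs(z-.135)<.006)&(hsv[...,1]>120)&(abs(B[...,0])<.11)&(abs(B[...,1])<.16); print("lid y",np.percentile(B[lid][:,1],[.1,.3,99.7,99.9]),cv2.minAreaRect(B[lid].astype(np.float32)*1000))
o=(f["z_map"]>0)&(z>.172)&(z<.195)&(np.hypot(B[...,0],B[...,1]-.056)<.06); print("knob",o.sum(),cv2.minAreaRect(B[o].astype(np.float32)*1000))
bp=(hsv[...,2]<60)&(abs(B[...,0])<.06)&(B[...,1]>.1)&(B[...,1]<.17)&(abs(z-.137)<.01); print("bump",np.percentile(B[bp][:,1],[.5,99.5]))
reach(bw(-.1,-.25,.36),down(T+np.pi/2)); pause(.3)
f=grab_frame("top"); cv2.imwrite("pics/t7.png",cv2.resize(f["color"][130:340,130:410,::-1],None,fx=2.5,fy=2.5))
for t in ["jar_mid","mug_mid","bowl_mid","knob"]: print(t,[(round(d["p"],2),[round(x) for x in d["rect"]]) for d in spot_in(f,t)[:1]])
print(read_clock())
```

```text
35.4 [0.11981449 0.59259454 0.2013119 ]
lid y [-0.01463468 -0.01443295  0.13006397  0.130732  ] ((-1.5804290771484375, 57.87821578979492), (186.33018493652344, 145.96702575683594), 0.0426921583712101)
knob 1265 ((-0.9702019691467285, 55.91908645629883), (58.0320930480957, 25.926448822021484), 78.48410034179688)Traceback (most recent call last):
  File "<stdin>", line 9, in <module>
    return _quantile_unchecked(
        a, q, axis, out, overwrite_input, method, keepdims, weights)
    return _ureduce(a,
                    func=_quantile_ureduce_func,
    ...<5 lines>...
                    overwrite_input=overwrite_input,
                    method=method)
    r = func(a, **kwargs)
    result = _quantile(arr,
                       quantiles=q,
    ...<2 lines>...
                       out=out,
                       weights=wgt)
    slices_having_nans = np.isnan(arr[-1, ...])
                                  ~~~^^^^^^^^^
IndexError: index -1 is out of bounds for axis 0 with size 0
```

View pics/w6.png

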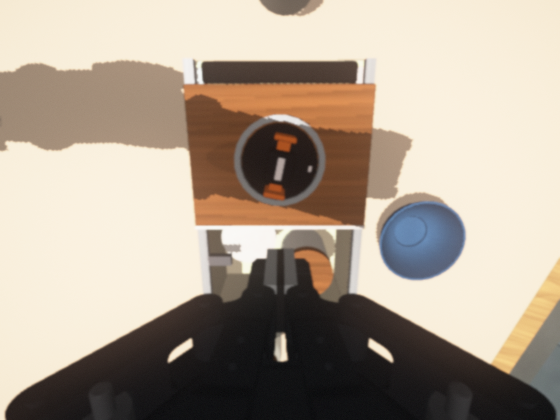

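The lid's edge (row 84) meets the bump with no gap, the knob is at bin y = 55.9 mm (56 expected) and the tabs measure 58.0 mm across.

Run:
```python
from h import *
reach([.35,.35,.36],down(T+np.pi/2)); pause(.3)
f=grab_frame("top"); cv2.imwrite("pics/t7.png",cv2.resize(f["color"][130:340,130:410,::-1],None,fx=2.5,fy=2.5))
for t in ["jar_mid","mug_mid","bowl_mid","knob"]: print(t,[(round(d["p"],2),[round(x) for x in d["rect"]]) for d in spot_in(f,t)[:1]])
print(read_clock())
```

```text
jar_mid [(0.61, [376, 232, 42, 35])]
mug_mid [(0.9, [154, 297, 48, 54])]
bowl_mid [(0.58, [268, 160, 53, 48])]
knob [(0.93, [239, 255, 34, 37])]
37.1667
```

View pics/t7.png

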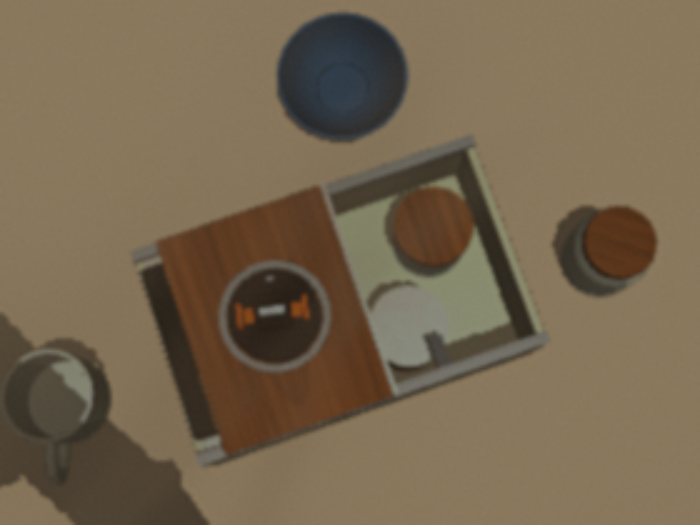

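The lid (320–390 px at its opening edge) is fully against the bump (140–215 px), both tabs are out, and the jar, mug and bowl haven't moved. I'm handing in.

```bash
python3 -c "
from bench import *
pause(.3); print(read_force()); close_job()"
```

```text
[ 0.53093704  0.77267402 -0.23775548]
the job is handed in; nothing more can be done
```

The bin is open and the job is handed in, at about 37.5 s on the clock. No verdict was reported.

- **Knob:** I pinched both tabs fully in and turned the knob anticlockwise until I felt the stop. That was at about 1.385 rad, with roughly 0.17–0.2 N m of turning, well under the 0.75 N m limit. I let go there. The tabs sprang out again to 58 mm across and the knob stayed at about 1.37 rad.
- **Lid:** I pushed it by its front edge with closed fingertips, without touching the knob. It came up against the bump stop twice at the same place, each time stopping at a force change of 7–8 N, against the 30 N limit.
- **Last checks:**
  - The knob sits at bin y = 55.9 mm, where 56 is expected when fully open.
  - The lid's edge meets the bump with no visible gap.
  - The tabs still measure 58.0 mm across.
  - The jar, mug and bowl are within 1–2 px of where they started.
  - The arm is clear of everything.
- **Failed or disagreeing:** My numeric measurement of the bump found no usable points, so the no-gap check there rests on the pictures and the knob position. One earlier reading put the knob at 44 mm, but it was cut off by the edge of that picture.

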